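# Hold a bead in the ratchet clamp at the third click

### The arm

A 6-joint arm with a two-finger parallel gripper is mounted at the origin on the work surface. World frame = base frame: x ahead of the robot, y to its left, z up, the work surface at z = 0. Lengths are in m, angles in degrees, forces in N, time in s.
With the tool pointing down it reaches from about 0.35 to 0.8 m from the base axis. Payload 7.3 kg.
Tool frame: the origin (TCP) lies at the very end of the fingers, on their centre line; the grasp point (between the pads) lies 19 mm behind it; y points along the fingers, z is the direction in which the jaws open and shut, and the axes are right-handed (so a half turn about y gives the same grasp; the last joint's range is limited). The gripper opens to 85 mm and grips with 20 to 120 N. Pads are 22 mm wide; open, the fingers measure 114 mm over their backs; the gripper's body (76 mm by 85 mm) begins 54 mm behind the grasp point. The pads swing forward as they close: fully open they stand 13 mm farther back than shut.
Start: joints at [-77.006, 19.595, 87.324, -0, 73.075, -8.365], TCP at [0.191, -0.489, 0.231] pointing down, gripper open.
Joint ranges: [-145.02, 145.02], [-44.19, 115.74], [2.07, 154.8], [-57.11, 237.11], [16.16, 152.29], [-177.93, 177.93]. Speed limits (degrees/s): [147.25, 147.25, 180, 180, 180, 180].

### API

Orientations are given as a 3x3 rotation matrix whose columns are the frame's x, y, z axes.
In Python, from workcell import bot gives the robot as it stands.
- The arm moves only by the tool play_rows, never from a script. Its argument "targets" is a list of rows, each a list of 6 numbers: the shift along the tool's x, y, z in cm, then the turn, a rotation vector about the tool's x, y, z in rad. A call has exactly 10 rows; each row shifts and turns the pose as measured when the row begins, along the tool's axes as they then stand; what a row does not reach is not made up. A row lasts 1/12 s, in which the tool goes at most 41.7 mm and 7.16 degrees, less where a joint would pass 70% of its speed; a pose out of reach is approached as far as the arm can. A call is refused whole if a number of a shift passes 4.17 or a number of a turn 0.125, either way. A call with a gripper value outside its range is refused whole. "gripper" is the closure, from 0 (fully open) to 1 (shut), set as the call begins (left out, the last holds). The fingers move at their own pace and stop on an object; the grip force is fixed at half the most. Time passes only in rows, so rows that do not move let the fingers close, or fill a call up. It gives the time, the measured TCP pose, the force and the opening at its end, in the units of the state.
- bot.get_state(): the state, without advancing time (a new reading comes with each control period).
- bot.read_camera(name): name is "scene" or "top"; returns a dict with "pixels" (420x560x3 uint8, red, green, blue), "depth" (420x560 float32, m along the optical axis (not along the pixel's ray), 0 where there is no reading), "fx", "fy", "cx", "cy" (pixels), "D" ([k1, k2, p1, p2, k3] as OpenCV has them; the pictures are not rectified), "xyz" and "orientation" of the camera in the world. Camera axes: x right, y up, looking along -z (the intrinsics and any distortion apply to the point x, -y, -z); pixel columns grow to the right and rows downward; lengths in m; the calibration is good to about 2 mm. A picture is of the moment at which its call begins.
- bot.hand_in(): hands the job in, once; it reports no verdict.
The state is a dict: "t": time; "q": joint angles; "joint_velocities": joint speeds; "joint_efforts": joint torques, N m; "position": TCP position; "eef_rot": TCP orientation; "contact_force": force on the tool from outside, world axes, zero at the start; "torque": the same for the moment, N m; "grip_width": opening from 0.0 (shut) to 1.0 (fully open).
Only numpy, scipy, OpenCV 4.12 (cv2) and the standard library are available. Lean on these libraries where they do the work, as an engineer would, in place of code of your own. Each camera call takes 0.05 s, during which the arm holds its last target. There are 200 camera calls.

### The job

Lift the red bead off the freely spinning turntable and stand it upright in the clamp's round cup, and let go of it, leaving the plain and blue beads standing on the turntable and everything else on the table where it is. Then advance the clamp's red-handled ratchet lever three clicks, never on past the third towards the fourth, so that the rubber pad presses the bead. The lever springs back when let go, so finish with the gripper still on the lever, holding it at the third click.

Things in the scene. Friction and masses are not known exactly. Their poses are not given: they have to be found in the camera images.
- bead_mid (a point): the red wooden barrel bead: 36 mm across, 40 mm tall, standing upright, foot and top tapered to 29 mm, about 35 g. The point is its centre, half-way up (20 mm above its foot); z points up its axis. It starts on the turntable, 50 to 73 mm from the turntable's centre
- plain_bead_mid (a point): a plain light-wood bead of the same shape and size, to be left standing on the turntable; the point is its centre, z up its axis
- blue_bead_mid (a point): a blue bead of the same shape and size, to be left standing on the turntable; the point is its centre, z up its axis
- turntable: the turntable's fixed black foot; origin at the centre of its underside, on the table. On it a gold disc 200 mm in diameter turns freely (no brake, hardly any friction) about the vertical axis through the origin; the disc's flat upper face, on which the beads stand, is 24 mm above the table, with a flat steel cap (24 mm across, 5 mm high) at its centre
- tray (a joint): turn of the gold disc about the vertical, rad, counter-clockwise from above positive; spins freely, any value is fine
- clamp: the bead clamp, fixed: grey plate 110 (its x) by 230 (its y) by 12 mm; origin at the centre of its underside, z up. Along its y: steel anvil (y -95 to -81 mm, 30 wide, top at 42 mm), cup (y -60), rubber pad, blue housing (y 5 to 105, 70 wide, 46 high) with the lever on top. Anvil and pad flank the cup at -y and +y; its +x and -x sides are clear for the fingers that set the bead down
- clamp_cup (a point): centre of the cup's floor, 12 mm above the table; axes as the clamp's. The cup is a low aluminium ring, 42 mm inner and 52 mm outer diameter, its wall 7 mm high above that floor: the bead stands in it with about 3 mm play all round
- lever_pivot (a point): point on the lever's vertical turning axis (clamp x 0, y 50 mm) at 85 mm above the table, the height of lever_grip; axes as the clamp's
- lever_grip (a point): a point on the axis of the lever's red upright round handle (16 mm in diameter, from 58 to 100 mm above the table), 85 mm above the table, 90 mm from lever_pivot. At rest it lies from lever_pivot along the clamp's -x; advancing swings it clockwise seen from above, from the clamp's -x towards its +y
- lever (a joint): turn of the lever, rad, 0 at rest, growing as it advances. Clicks at 0.30, 0.60, 0.90 (third), 1.20, 1.50 (27 mm of handle path each; ticks on the white dial, the third red). A spring pushes it back (at the handle about 3 N at rest, 5 to 6 N at the third click). Felt on top of that: +2 N a quarter of the way from one click to the next, -2 N at three quarters, none on the click
- glue: white glue bottle with orange cap, 44 mm across, 120 mm tall, bystander; origin at the centre of its underside
- tape: yellow tape roll lying flat, 90 mm across, 24 mm high, bystander; origin at the centre of its underside
- cone: small orange training cone, foot 100 mm across, 90 mm tall, bystander; origin at the centre of its underside
- mug: blue mug, 80 mm across, 90 mm tall, bystander; origin at the centre of its underside
- clear_box: clear plastic sorting box, 80 x 120 x 30 mm, bystander; origin at the centre of its underside
- bead: the same red bead; origin at the centre of its foot, z up its axis
- pad: the clamp's black rubber pad, 24 mm wide, 6 thick, 20 high; origin at its centre, 32 mm above the table. At rest its face is 32 mm from the cup's centre. It moves along the clamp's -y, 7 mm per click, meets the bead between the second and third click and, through a soft spring, presses it against the anvil with about 2 N at the third

How it is judged (in metres and radians):
On the way, in this order (a step that is already met when the one before it is completed fails the run):
1. the red bead is lifted clear of the turntable, the lever still at rest (z of bead_mid in the frame of turntable above 0.065 m and contact force between the fingers and bead above 0.5 N and value of joint lever below 0.15 rad), for 0.1 s.
2. the red bead stands upright in the cup, let go, the lever still at rest (horizontal distance between bead_mid and clamp_cup below 0.006 m and z of bead_mid in the frame of clamp_cup between 0.016 and 0.024 m and angle between bead_mid's own z axis and vertical below 0.2 rad and contact force between the fingers and bead below 0.1 N and value of joint lever below 0.15 rad), for 0.2 s.
3. the lever is held at the third click (value of joint lever between 0.79 and 1.01 rad and contact force between the fingers and lever above 1 N), for 0.3 s.
At the end, for the whole second after the job is handed in: The fingers bear on the lever (over 1 N), holding it still at the third click (0.79 to 1.01 rad); the red bead stands upright, let go, within 6 mm of the cup's centre, pressed by the pad (over 0.5 N); the other beads stand on the turntable; all else within 30 mm of its start (all of step 3 and horizontal distance between bead_mid and clamp_cup below 0.006 m and z of bead_mid in the frame of clamp_cup between 0.016 and 0.024 m and angle between bead_mid's own z axis and vertical below 0.2 rad and contact force between the fingers and bead below 0.1 N and contact force between pad and bead above 0.5 N and velocity of joint lever between -0.15 and 0.15 rad/s and angle between each of plain_bead_mid, blue_bead_mid's own z axis and vertical below 0.3 rad and horizontal distance between each of plain_bead_mid, blue_bead_mid and turntable below 0.1 m and z of each of plain_bead_mid, blue_bead_mid in the frame of turntable above 0.035 m and distance of each of glue, tape, cone, mug, clear_box from where it was at the start of the episode below 0.03 m); the arm keeps its last pose, push and grip.
It fails at once if the lever goes on past the third click towards the fourth (over 1.08 rad) (value of joint lever above 1.08 rad).
It fails at once if the plain or blue bead is knocked over or off the turntable (not (angle between plain_bead_mid's own z axis and vertical below 0.3 rad and horizontal distance between plain_bead_mid and turntable below 0.1 m and z of plain_bead_mid in the frame of turntable above 0.035 m) or not (angle between blue_bead_mid's own z axis and vertical below 0.3 rad and horizontal distance between blue_bead_mid and turntable below 0.1 m and z of blue_bead_mid in the frame of turntable above 0.035 m)).
It fails at once if another thing on the table is moved by more than 30 mm (not (distance of each of glue, tape, cone, mug, clear_box from where it was at the start of the episode below 0.03 m)).
It also fails if it takes over 51 s, if anything falls off the work surface, if the arm or the gripper's body presses on something with over 40 N, if the wrist force passes 120 N, or if a joint passes its speed limit or range.

## Working session

There is one attempt and no reset: what is moved stays moved. The work goes in short steps, Python scripts to look and compute and a tool call to move; the robot and the scene stay as the last step left them, time stands still between calls to the robot, and variables do not carry over. Pictures are saved under pics/ and viewed, about 8 in all and at most 12, crops included, and the job is handed in when it is done.

Besides the shell and the picture viewer there is one more tool, called as name(argument=value, ...), one argument or row to a line, values as JSON. play_rows: Moves the arm, as the interface text tells. Its arguments: {"type":"object","properties":{"targets":{"type":"array","items":{"type":"array","items":{"type":"number"}}},"gripper":{"type":"number"}},"required":["targets"]}

```bash
mkdir -p pics; ls; cat > h.py <<'E'
import numpy as np, cv2
from workcell import bot
def cam(n):
    c=bot.read_camera(n); c['K']=np.array([[c['fx'],0,c['cx']],[0,c['fy'],c['cy']],[0,0,1]]); c['R']=np.array(c['orientation']).reshape(3,3); c['p']=np.array(c['xyz']); c['D']=np.array(c['D'],float); return c
def rays(c,uv):
    n=cv2.undistortPoints(np.array(uv,float).reshape(-1,1,2),c['K'],c['D']).reshape(-1,2)
    return np.c_[n[:,0],-n[:,1],-np.ones(len(n))]@c['R'].T
def plane(c,uv,z):
    d=rays(c,uv); return c['p']+d*((z-c['p'][2])/d[:,2])[:,None]
def pts(c,mask):
    v,u=np.nonzero(mask&(c['depth']>0)); d=rays(c,np.c_[u,v]); return c['p']+d*c['depth'][v,u][:,None]
def save(c,f,box=None,s=1):
    im=c['pixels'][:,:,::-1]
    if box: im=im[box[1]:box[3],box[0]:box[2]]
    cv2.imwrite(f,cv2.resize(im,None,fx=s,fy=s))
E
python3 - <<'E'
from h import *
for n in('scene','top'):
    c=cam(n); save(c,f'pics/{n}0.png'); print(n,c['p'],c['R'].round(3).tolist(),c['fx'],c['D'])
s=bot.get_state(); print(s['t'],s['position'],np.array(s['eef_rot']).round(3).tolist(),s['contact_force'],s['grip_width'])
E
```

```text
pics
scene [ 1.25271268 -0.49768494  0.73819364] [[0.661, -0.409, 0.629], [0.75, 0.386, -0.538], [-0.022, 0.827, 0.562]] 403.97743254845244 [-0.00811624  0.          0.          0.          0.        ]
top [0.33676231 0.13409634 1.1680679 ] [[0.011, 0.982, -0.191], [-1.0, 0.015, 0.021], [0.023, 0.19, 0.981]] 431.78899385911 [-0.0946442  0.         0.         0.         0.       ]
0.1 [ 0.19115782 -0.48858698  0.23070757] [[-0.931, -0.0, 0.364], [-0.364, 0.001, -0.931], [-0.0, -1.0, -0.001]] [ 0.28618995  0.69250471 -0.73638063] 1.0004224628048883
```

View pics/scene0.png

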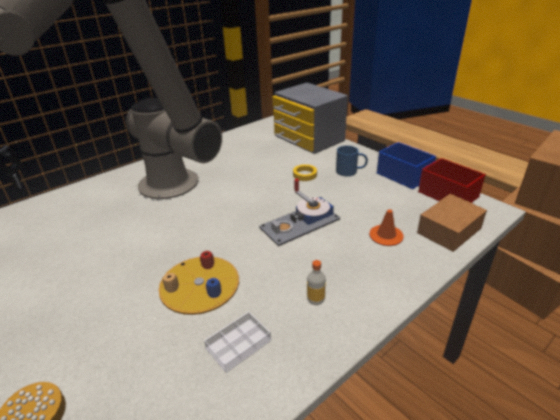

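View pics/top0.png

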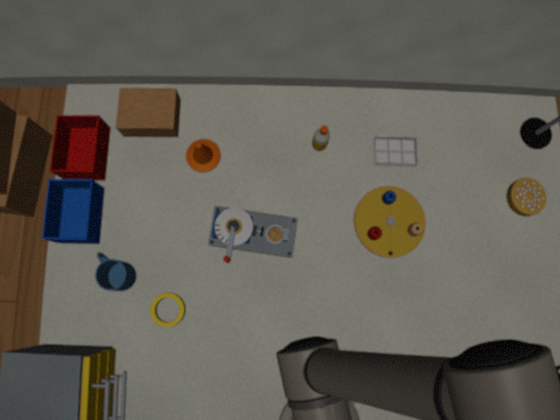

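The scene view shows the red bead at (207,259), plain at (170,282) and blue at (213,287) on the disc. In the top view red is at (375,233), blue (389,197), plain (416,228), the cup at (277,233) and the red lever handle at (227,259). The dark dot at (390,253) is a mark on the disc. Next I'll measure.

```bash
python3 - <<'E'
from h import *
c=cam('top'); hsv=cv2.cvtColor(c['pixels'],cv2.COLOR_RGB2HSV); H,S,V=[hsv[...,i].astype(int) for i in range(3)]
def box(m,b):
    o=np.zeros_like(m);o[b[1]:b[3],b[0]:b[2]]=m[b[1]:b[3],b[0]:b[2]];return o
def rep(n,m,z):
    v,u=np.nonzero(m); p=pts(c,m); ctr=np.array([[u.mean(),v.mean()]])
    (cx,cy),r=cv2.minEnclosingCircle(np.c_[u,v].astype(np.float32))
    print(n,len(u),'cen',ctr.round(1),'ray',plane(c,ctr,z).round(4),'mec',plane(c,[[cx,cy]],z).round(4),round(r,1),'dz',np.percentile(p[:,2],[5,50,95]).round(3),'dmed',np.median(p,0).round(4)); return p
red=((H<8)|(H>172))&(S>140)&(V>50)
disc=((H>15)&(H<32)&(S>150))
rep('disc',box(disc,(345,178,435,265)),.024)
p=rep('red',box(red,(360,220,390,245)),.044)
top=p[p[:,2]>.055]; print('redtop',top.mean(0),len(top))
rep('blue',box((H>100)&(H<130)&(S>120),(375,185,405,210)),.044)
# all beads from depth
d=np.zeros(c['depth'].shape,bool); d[175:270,345:440]=1; P=pts(c,d); P=P[P[:,2]>.056]
crit=(3,50,1e-4)
_,l,cc=cv2.kmeans(P[:,:2].astype(np.float32),3,None,crit,5,cv2.KMEANS_PP_CENTERS)
for k in range(3): q=P[l[:,0]==k]; print('beadtop',len(q),(q.min(0)/2+q.max(0)/2).round(4),q.max(0).round(3))
rep('handle',box(red,(215,245,240,270)),.1)
# clamp plate: depth between 6 and 18mm around
d=np.zeros(c['depth'].shape,bool); d[200:262,205:302]=1
v,u=np.nonzero(d&(c['depth']>0)); P=pts(c,d); m=(P[:,2]>.006)
mask=np.zeros(d.shape,np.uint8); mask[v[m],u[m]]=1
r=cv2.minAreaRect(P[m&(P[:,2]<.018)][:,:2].astype(np.float32)); print('plate',r)
save(c,'pics/clamp.png',(200,190,310,275),7)
E
```

```text
disc 3261 cen [[388.7 221.9]] ray [[ 0.5401 -0.1904  0.024 ]] mec [[ 0.5416 -0.1924  0.024 ]] 35.6 dz [0.021 0.025 0.029] dmed [ 0.5434 -0.1904  0.0247]
red 110 cen [[374.6 232.7]] ray [[ 0.5069 -0.1454  0.044 ]] mec [[ 0.5063 -0.1455  0.044 ]] 6.1 dz [0.057 0.063 0.067] dmed [ 0.5034 -0.1397  0.0635]
redtop [ 0.50433753 -0.14096787  0.06314136] 107
blue 110 cen [[388.8 197.3]] ray [[ 0.6043 -0.1875  0.044 ]] mec [[ 0.6045 -0.1876  0.044 ]] 6.1 dz [0.053 0.064 0.067] dmed [ 0.6003 -0.1821  0.0638]
beadtop 122 [ 0.6036 -0.1858  0.0625] [ 0.622 -0.168  0.069]
beadtop 121 [ 0.5159 -0.2533  0.0627] [ 0.532 -0.237  0.069]
beadtop 127 [ 0.5054 -0.1433  0.0629] [ 0.523 -0.127  0.07 ]
handle 24 cen [[226.3 258.7]] ray [[0.4284 0.2391 0.1   ]] mec [[0.428  0.2395 0.1   ]] 2.8 dz [0.095 0.1   0.102] dmed [0.4281 0.2396 0.0996]
plate ((0.53118497133255, 0.18035532534122467), (0.25768524408340454, 0.1484745740890503), 82.43657684326172)
```

View pics/clamp.png

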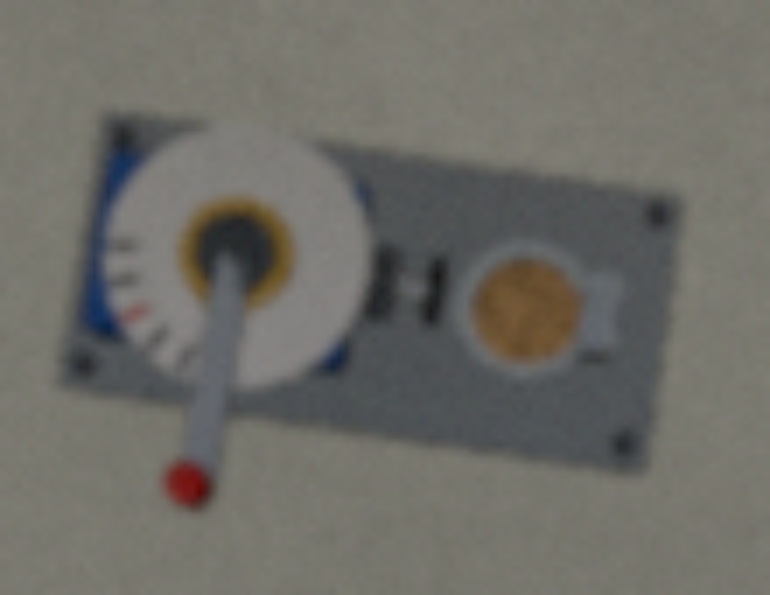

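```bash
python3 - <<'E'
from h import *
c=cam('top'); t=lambda a:(np.array(a,float)+.5)/7-.5+np.array([200,190])
C=plane(c,t([(108,113),(683,195),(640,470),(62,385)]),.012)[:,:2]; print('corners',C.round(4).tolist())
print('sides',np.linalg.norm(C-np.roll(C,-1,0),axis=1).round(4)); ctr=C.mean(0)
y=(C[0]+C[3]-C[1]-C[2]);y/=np.linalg.norm(y); x=np.array([y[1],-y[0]])
cup=plane(c,t([(526,308)]),.012)[0,:2]
print('ctr',ctr,'x',x,'y',y,'yaw',np.degrees(np.arctan2(x[1],x[0])))
print('cup seen',cup,'pred',ctr-.06*y); piv=ctr+.05*y
print('pivot',piv,'hub seen',plane(c,t([(236,250)]),.07)[0],'grip pred',piv-.09*x)
# scene view check
s=cam('scene'); hsv=cv2.cvtColor(s['pixels'],cv2.COLOR_RGB2HSV); H,S,V=[hsv[...,i].astype(int) for i in range(3)]
red=((H<8)|(H>172))&(S>120)&(V>40)
for n,b in(('bead',(195,245,220,275)),('handle',(285,170,305,195))):
    m=np.zeros_like(red);m[b[1]:b[3],b[0]:b[2]]=red[b[1]:b[3],b[0]:b[2]]
    v,u=np.nonzero(m); print(n,len(u),u.mean(),v.mean(),plane(s,[[u.mean(),v.mean()]],.044 if n=='bead' else .079),'from',v.min(),v.max(),np.median(pts(s,m),0))
save(s,'pics/scl.png',(250,165,350,250),8)
E
```

```text
corners [[0.58, 0.2836], [0.551, 0.0588], [0.4436, 0.0749], [0.473, 0.2972]]
sides [0.2267 0.1085 0.2242 0.1078]
ctr [0.51190292 0.17858944] x [ 0.99156057 -0.12964425] y [0.12964425 0.99156057] yaw -7.449035129529331
cup seen [0.50563831 0.1193295 ] pred [0.50412427 0.11909581]
pivot [0.51838513 0.22816747] hub seen [0.51708265 0.22698698 0.07      ] grip pred [0.42914468 0.23983545]
bead 152 206.43421052631578 258.85526315789474 [[ 0.50289917 -0.14409858  0.044     ]] from 251 267 [ 0.51631591 -0.15003738  0.05778381]
handle 23 296.30434782608694 182.95652173913044 [[0.42152773 0.2466529  0.079     ]] from 179 189 [0.43397341 0.23656646 0.08986551]
```

View pics/scl.png

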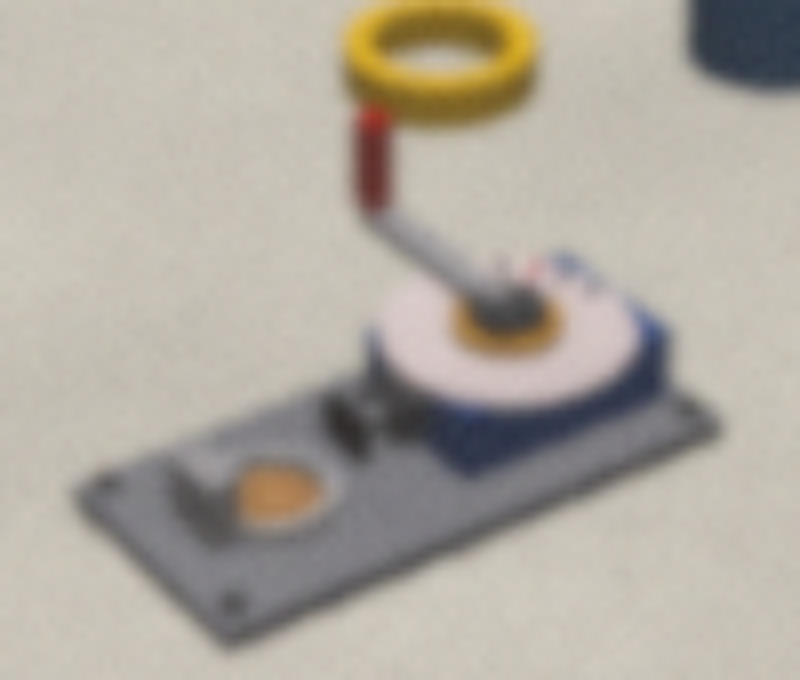

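```bash
cat > plan.py <<'E'
import sys
from h import *
from scipy.spatial.transform import Rotation as Rn
# plan.py x y z jawyaw_deg rows : per-row shift (cm) and turn, in the evolving tool frame
def plan(tgt,yaw,n):
    s=bot.get_state(); R=np.array(s['eef_rot']).reshape(3,3); p=np.array(s['position'])
    z=np.array([np.cos(np.radians(yaw)),np.sin(np.radians(yaw)),0])
    if z@R[:,2]<0: z=-z
    y=np.array([0,0,-1.]); T=np.c_[np.cross(y,z),y,z]
    w=Rn.from_matrix(R.T@T).as_rotvec(); dp=(np.array(tgt)-p)/n
    print('t',round(s['t'],2),'p',p.round(4),'d',(np.array(tgt)-p).round(4),'w',w.round(3),'F',np.round(s['contact_force'],1),'grip',round(s['grip_width'],3))
    for i in range(n):
        Ri=R@Rn.from_rotvec(w*i/n).as_matrix(); print((Ri.T@dp*100).round(2).tolist(),(w/n).round(3).tolist())
a=[float(v) for v in sys.argv[1:]]; plan(a[:3],a[3],int(a[4]))
E
python3 plan.py .505 -.1445 .17 -7.4 14
```

```text
t 0.25 p [ 0.1912 -0.4888  0.231 ] d [ 0.3138  0.3443 -0.061 ] w [ 1.000e-03 -1.069e+00 -0.000e+00] F [-0.7  0.1  0.3] grip 1.004
[-2.98, 0.44, -1.47] [0.0, -0.076, -0.0]
[-3.09, 0.44, -1.24] [0.0, -0.076, -0.0]
[-3.17, 0.44, -1.0] [0.0, -0.076, -0.0]
[-3.24, 0.44, -0.76] [0.0, -0.076, -0.0]
[-3.29, 0.44, -0.51] [0.0, -0.076, -0.0]
[-3.32, 0.44, -0.26] [0.0, -0.076, -0.0]
[-3.33, 0.44, -0.0] [0.0, -0.076, -0.0]
[-3.32, 0.44, 0.25] [0.0, -0.076, -0.0]
[-3.29, 0.44, 0.5] [0.0, -0.076, -0.0]
[-3.24, 0.44, 0.75] [0.0, -0.076, -0.0]
[-3.17, 0.44, 1.0] [0.0, -0.076, -0.0]
[-3.09, 0.44, 1.24] [0.0, -0.076, -0.0]
[-2.99, 0.44, 1.47] [0.0, -0.076, -0.0]
[-2.86, 0.44, 1.69] [0.0, -0.076, -0.0]
```

play_rows(
  targets=[
    [-3,0.4,-1.5,0,-0.076,0],
    [-3.1,0.4,-1.2,0,-0.076,0],
    [-3.2,0.4,-1,0,-0.076,0],
    [-3.2,0.4,-0.8,0,-0.076,0],
    [-3.3,0.4,-0.5,0,-0.076,0],
    [-3.3,0.4,-0.3,0,-0.076,0],
    [-3.3,0.4,0,0,-0.076,0],
    [-3.3,0.4,0.3,0,-0.076,0],
    [-3.3,0.4,0.5,0,-0.076,0],
    [-3.2,0.4,0.8,0,-0.076,0],
  ],
  gripper=0.3,
)

```text
t: 1.08
position: [0.4178, -0.2366, 0.1884]
eef_rot: [[-0.404, -0.0, 0.915], [-0.915, -0.003, -0.404], [0.003, -1.0, 0.001]]
contact_force: [0.2, -0.5, 0.5]
grip_width: 0.699
```

```bash
python3 plan.py .505 -.1445 .15 -7.4 8
```

```text
t 1.08 p [ 0.4178 -0.2366  0.1884] d [ 0.0872  0.0921 -0.0384] w [-0.    -0.287  0.003] F [ 0.2 -0.5  0.5] grip 0.699
[-1.49, 0.48, 0.53] [-0.0, -0.036, 0.0]
[-1.47, 0.48, 0.58] [-0.0, -0.036, 0.0]
[-1.45, 0.48, 0.64] [-0.0, -0.036, 0.0]
[-1.43, 0.48, 0.69] [-0.0, -0.036, 0.0]
[-1.4, 0.48, 0.74] [-0.0, -0.036, 0.0]
[-1.38, 0.48, 0.79] [-0.0, -0.036, 0.0]
[-1.35, 0.48, 0.84] [-0.0, -0.036, 0.0]
[-1.31, 0.48, 0.89] [-0.0, -0.036, 0.0]
```

play_rows(
  targets=[
    [-1.5,0.5,0.5,0,-0.036,0],
    [-1.5,0.5,0.6,0,-0.036,0],
    [-1.5,0.5,0.6,0,-0.036,0],
    [-1.4,0.5,0.7,0,-0.036,0],
    [-1.4,0.5,0.7,0,-0.036,0],
    [-1.4,0.5,0.8,0,-0.036,0],
    [-1.3,0.5,0.8,0,-0.036,0],
    [-1.3,0.5,0.9,0,-0.036,0],
    [0,0,0,0,0,0],
    [0,0,0,0,0,0],
  ],
)

```text
t: 1.92
position: [0.5099, -0.131, 0.1447]
eef_rot: [[-0.099, -0.002, 0.995], [-0.995, -0.001, -0.099], [0.001, -1.0, -0.002]]
contact_force: [0.0, -1.1, -0.4]
grip_width: 0.706
```

```bash
python3 plan.py .505 -.1445 .033 -7.4 10; python3 - <<'E'
from h import *
s=cam('scene'); save(s,'pics/pre.png',(140,200,260,320),5)
hsv=cv2.cvtColor(s['pixels'],cv2.COLOR_RGB2HSV); H,S,V=[hsv[...,i].astype(int) for i in range(3)]
m=((H<8)|(H>172))&(S>120)&(V>40); v,u=np.nonzero(m[240:300,160:250]); print(len(u),u.mean()+160,v.mean()+240)
E
```

```text
t 1.92 p [ 0.5099 -0.131   0.1447] d [-0.0049 -0.0135 -0.1117] w [0.001 0.03  0.001] F [ 0.  -1.1 -0.4] grip 0.706
[0.14, 1.12, -0.03] [0.0, 0.003, 0.0]
[0.14, 1.12, -0.03] [0.0, 0.003, 0.0]
[0.14, 1.12, -0.03] [0.0, 0.003, 0.0]
[0.14, 1.12, -0.03] [0.0, 0.003, 0.0]
[0.14, 1.12, -0.03] [0.0, 0.003, 0.0]
[0.14, 1.12, -0.03] [0.0, 0.003, 0.0]
[0.14, 1.12, -0.03] [0.0, 0.003, 0.0]
[0.14, 1.12, -0.03] [0.0, 0.003, 0.0]
[0.14, 1.12, -0.03] [0.0, 0.003, 0.0]
[0.14, 1.12, -0.03] [0.0, 0.003, 0.0]
152 206.5263157894737 258.9144736842105
```

View pics/pre.png

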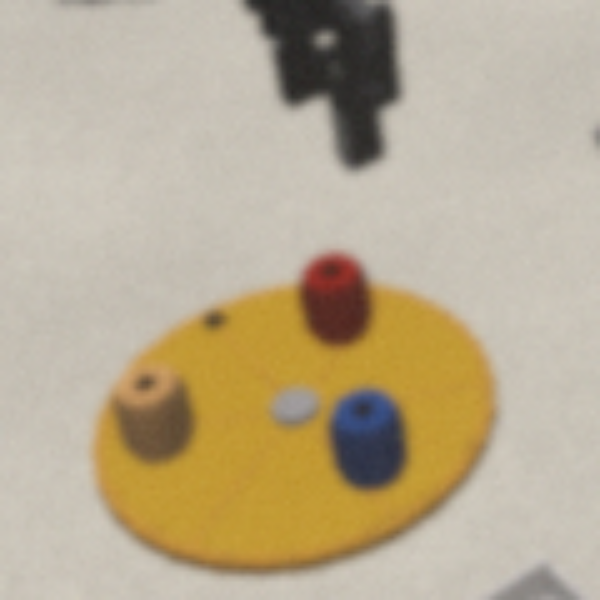

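The bead hasn't moved and the fingers are above it. Moves overshoot by a few mm, so I'll centre first and then descend.

play_rows(
  targets=[
    [0.7,0.5,-0.2,0,0.015,0],
    [0.5,1,-0.1,0,0.01,0],
    [0,1,0,0,0,0],
    [0,1,0,0,0,0],
    [0,1,0,0,0,0],
    [0,1,0,0,0,0],
    [0,0.8,0,0,0,0],
    [0,0.5,0,0,0,0],
    [0,0.2,0,0,0,0],
    [0,0,0,0,0,0],
  ],
)

```text
t: 2.8
position: [0.4999, -0.1529, 0.0689]
eef_rot: [[-0.145, -0.002, 0.989], [-0.989, -0.003, -0.145], [0.003, -1.0, -0.002]]
contact_force: [0.0, -0.3, 0.5]
grip_width: 0.698
```

```bash
python3 plan.py .505 -.1445 .033 -7.4 5
```

```text
t 2.8 p [ 0.4999 -0.1529  0.0689] d [ 0.0051  0.0084 -0.0359] w [ 0.002 -0.016  0.003] F [ 0.  -0.3  0.5] grip 0.698
[-0.18, 0.72, 0.08] [0.0, -0.003, 0.001]
[-0.18, 0.72, 0.08] [0.0, -0.003, 0.001]
[-0.18, 0.72, 0.08] [0.0, -0.003, 0.001]
[-0.18, 0.72, 0.08] [0.0, -0.003, 0.001]
[-0.18, 0.72, 0.08] [0.0, -0.003, 0.001]
```

play_rows(
  targets=[
    [-0.2,0,0.1,0,-0.003,0],
    [-0.2,0,0.1,0,-0.003,0],
    [-0.1,0,0,0,-0.003,0],
    [0,0,0,0,0,0],
    [0,0,0,0,0,0],
    [0,0.2,0,0,0,0],
    [0,0.2,0,0,0,0],
    [0,0.1,0,0,0,0],
    [0,0,0,0,0,0],
    [0,0,0,0,0,0],
  ],
)

```text
t: 3.63
position: [0.5042, -0.1481, 0.0654]
eef_rot: [[-0.135, 0.002, 0.991], [-0.991, -0.005, -0.135], [0.004, -1.0, 0.003]]
contact_force: [-0.1, -0.6, 0.4]
grip_width: 0.699
```

```bash
python3 plan.py .505 -.1445 .033 -7.4 5
```

```text
t 3.63 p [ 0.5042 -0.1481  0.0654] d [ 0.0008  0.0036 -0.0324] w [-0.003 -0.006  0.004] F [-0.1 -0.6  0.4] grip 0.699
[-0.08, 0.65, 0.0] [-0.001, -0.001, 0.001]
[-0.08, 0.65, 0.0] [-0.001, -0.001, 0.001]
[-0.08, 0.65, 0.01] [-0.001, -0.001, 0.001]
[-0.07, 0.65, 0.01] [-0.001, -0.001, 0.001]
[-0.07, 0.65, 0.01] [-0.001, -0.001, 0.001]
```

play_rows(
  targets=[
    [-0.1,0.4,0,0,-0.002,0],
    [-0.1,0.4,0,0,-0.002,0],
    [-0.1,0.5,0,0,0,0],
    [0,0.5,0,0,0,0],
    [0,0.5,0,0,0,0],
    [0,0.4,0,0,0,0],
    [0,0.2,0,0,0,0],
    [0,0.1,0,0,0,0],
    [0,0,0,0,0,0],
    [0,0,0,0,0,0],
  ],
)

```text
t: 4.47
position: [0.5041, -0.1448, 0.0311]
eef_rot: [[-0.131, 0.0, 0.991], [-0.991, -0.004, -0.131], [0.004, -1.0, 0.001]]
contact_force: [1.5, 0.6, -0.4]
grip_width: 0.699
```

```bash
python3 plan.py .505 -.1445 .033 -7.4 3
```

```text
t 4.47 p [ 0.5041 -0.1448  0.0311] d [0.0009 0.0003 0.0019] w [-0.001 -0.002  0.004] F [ 1.5  0.6 -0.4] grip 0.699
[-0.01, -0.06, 0.03] [-0.0, -0.001, 0.001]
[-0.01, -0.06, 0.03] [-0.0, -0.001, 0.001]
[-0.01, -0.06, 0.03] [-0.0, -0.001, 0.001]
```

Good. I'll raise it 2 mm while closing.

play_rows(
  targets=[
    [0,-0.2,0.1,0,0,0],
    [0,0,0,0,0,0],
    [0,0,0,0,0,0],
    [0,0,0,0,0,0],
    [0,0,0,0,0,0],
    [0,0,0,0,0,0],
    [0,0,0,0,0,0],
    [0,0,0,0,0,0],
    [0,0,0,0,0,0],
    [0,0,0,0,0,0],
  ],
  gripper=1,
)

```text
t: 5.3
position: [0.5058, -0.1452, 0.0344]
eef_rot: [[-0.131, 0.002, 0.991], [-0.991, -0.005, -0.131], [0.004, -1.0, 0.003]]
contact_force: [-1.0, -0.6, 0.1]
grip_width: 0.397
```

play_rows(
  targets=[
    [0,-0.3,0,0,0,0],
    [0,-0.5,0,0,0,0],
    [0,-0.8,0,0,0,0],
    [0,-1,0,0,0,0],
    [0,-1,0,0,0,0],
    [0,-1,0,0,0,0],
    [0,-1,0,0,0,0],
    [0,-0.8,0,0,0,0],
    [0,-0.5,0,0,0,0],
    [0,0,0,0,0,0],
  ],
)

```text
t: 6.13
position: [0.5064, -0.1451, 0.113]
eef_rot: [[-0.131, 0.006, 0.991], [-0.991, -0.006, -0.131], [0.005, -1.0, 0.006]]
contact_force: [0.9, 0.3, -1.3]
grip_width: 0.395
```

```bash
python3 plan.py .505 .119 .09 -7.4 16; python3 - <<'E'
from h import *
s=cam('scene'); save(s,'pics/lift.png',(130,160,270,320),4)
E
```

```text
t 6.13 p [ 0.5064 -0.1451  0.113 ] d [-0.0014  0.2641 -0.023 ] w [-0.006 -0.002  0.006] F [ 0.9  0.3 -1.3] grip 0.395
[-1.64, 0.13, -0.23] [-0.0, -0.0, 0.0]
[-1.64, 0.13, -0.22] [-0.0, -0.0, 0.0]
[-1.64, 0.13, -0.22] [-0.0, -0.0, 0.0]
[-1.64, 0.14, -0.22] [-0.0, -0.0, 0.0]
[-1.64, 0.14, -0.22] [-0.0, -0.0, 0.0]
[-1.64, 0.14, -0.22] [-0.0, -0.0, 0.0]
[-1.64, 0.14, -0.22] [-0.0, -0.0, 0.0]
[-1.64, 0.14, -0.22] [-0.0, -0.0, 0.0]
[-1.64, 0.14, -0.22] [-0.0, -0.0, 0.0]
[-1.64, 0.14, -0.22] [-0.0, -0.0, 0.0]
[-1.64, 0.14, -0.22] [-0.0, -0.0, 0.0]
[-1.64, 0.14, -0.22] [-0.0, -0.0, 0.0]
[-1.64, 0.14, -0.22] [-0.0, -0.0, 0.0]
[-1.64, 0.14, -0.22] [-0.0, -0.0, 0.0]
[-1.64, 0.14, -0.22] [-0.0, -0.0, 0.0]
[-1.64, 0.14, -0.22] [-0.0, -0.0, 0.0]
```

View pics/lift.png

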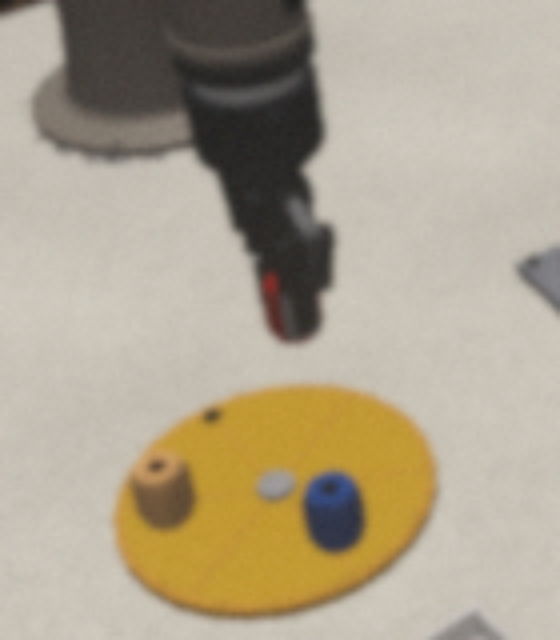

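The red bead is held upright in the fingers at crop (290,300), and the plain and blue beads are still standing. Now I'll carry it to the cup.

play_rows(
  targets=[
    [-0.8,0,-0.1,0,0,0],
    [-1.6,0,-0.2,0,0,0],
    [-2.4,0,-0.3,0,0,0],
    [-2.8,0,-0.4,0,0,0],
    [-2.8,0,-0.4,0,0,0],
    [-2.8,0,-0.4,0,0,0],
    [-2.8,0,-0.4,0,0,0],
    [-2.4,0,-0.3,0,0,0],
    [-1.6,0,-0.2,0,0,0],
    [-0.8,0,-0.1,0,0,0],
  ],
)

```text
t: 7.02
position: [0.5012, 0.0761, 0.1056]
eef_rot: [[-0.137, -0.006, 0.991], [-0.991, -0.004, -0.137], [0.005, -1.0, -0.005]]
contact_force: [0.0, -0.5, 0.1]
grip_width: 0.399
```

```bash
python3 plan.py .505 .119 .1 -7.4 5
```

```text
t 7.02 p [0.5012 0.0761 0.1056] d [ 0.0038  0.0429 -0.0056] w [ 0.005 -0.008  0.005] F [ 0.  -0.5  0.1] grip 0.399
[-0.86, 0.11, -0.04] [0.001, -0.002, 0.001]
[-0.86, 0.11, -0.04] [0.001, -0.002, 0.001]
[-0.86, 0.11, -0.04] [0.001, -0.002, 0.001]
[-0.86, 0.11, -0.04] [0.001, -0.002, 0.001]
[-0.86, 0.11, -0.04] [0.001, -0.002, 0.001]
```

play_rows(
  targets=[
    [-0.6,0,0,0,-0.002,0],
    [-0.8,0,0,0,-0.002,0],
    [-0.8,0,0,0,-0.002,0],
    [-0.7,0,0,0,0,0],
    [-0.5,0,0,0,0,0],
    [-0.2,0,0,0,0,0],
    [0,0,0,0,0,0],
    [0,0,0,0,0,0],
    [0,0,0,0,0,0],
    [0,0,0,0,0,0],
  ],
)

```text
t: 7.85
position: [0.5057, 0.1141, 0.1039]
eef_rot: [[-0.131, -0.009, 0.991], [-0.991, -0.005, -0.131], [0.006, -1.0, -0.008]]
contact_force: [-0.6, -0.4, -0.2]
grip_width: 0.397
```

```bash
python3 plan.py .505 .119 .06 -7.4 5
```

```text
t 7.85 p [0.5057 0.1141 0.1039] d [-0.0007  0.0049 -0.0439] w [ 0.008 -0.002  0.006] F [-0.6 -0.4 -0.2] grip 0.397
[-0.1, 0.88, -0.02] [0.002, -0.0, 0.001]
[-0.1, 0.88, -0.02] [0.002, -0.0, 0.001]
[-0.1, 0.88, -0.02] [0.002, -0.0, 0.001]
[-0.1, 0.88, -0.02] [0.002, -0.0, 0.001]
[-0.1, 0.88, -0.03] [0.002, -0.0, 0.001]
```

play_rows(
  targets=[
    [-0.2,0.3,0,0.003,0,0.002],
    [-0.2,0.5,0,0.003,0,0.002],
    [-0.1,0.8,0,0.002,0,0.002],
    [0,0.8,0,0,0,0],
    [0,0.8,0,0,0,0],
    [0,0.7,0,0,0,0],
    [0,0.4,0,0,0,0],
    [0,0.2,0,0,0,0],
    [0,0,0,0,0,0],
    [0,0,0,0,0,0],
  ],
)

```text
t: 8.68
position: [0.5054, 0.1186, 0.0525]
eef_rot: [[-0.132, -0.002, 0.991], [-0.991, 0.0, -0.132], [0.0, -1.0, -0.002]]
contact_force: [0.8, -0.2, -0.7]
grip_width: 0.398
```

```bash
python3 plan.py .505 .119 .0225 -7.4 5; python3 - <<'E'
from h import *
s=cam('scene'); save(s,'pics/over.png',(240,150,350,255),5)
c=cam('top'); save(c,'pics/overt.png',(200,180,320,290),5)
a=cv2.imread('pics/over.png');b=cv2.imread('pics/overt.png');h=max(len(a),len(b))
cv2.imwrite('pics/both.png',cv2.resize(np.hstack([cv2.copyMakeBorder(i,0,h-len(i),0,0,0) for i in(a,b)]),None,fx=.69,fy=.69))
E
```

```text
t 8.68 p [0.5054 0.1186 0.0525] d [-0.0004  0.0004 -0.03  ] w [ 0.002 -0.004  0.   ] F [ 0.8 -0.2 -0.7] grip 0.398
[-0.01, 0.6, -0.01] [0.0, -0.001, 0.0]
[-0.01, 0.6, -0.01] [0.0, -0.001, 0.0]
[-0.01, 0.6, -0.01] [0.0, -0.001, 0.0]
[-0.01, 0.6, -0.01] [0.0, -0.001, 0.0]
[-0.01, 0.6, -0.01] [0.0, -0.001, 0.0]
```

View pics/both.png

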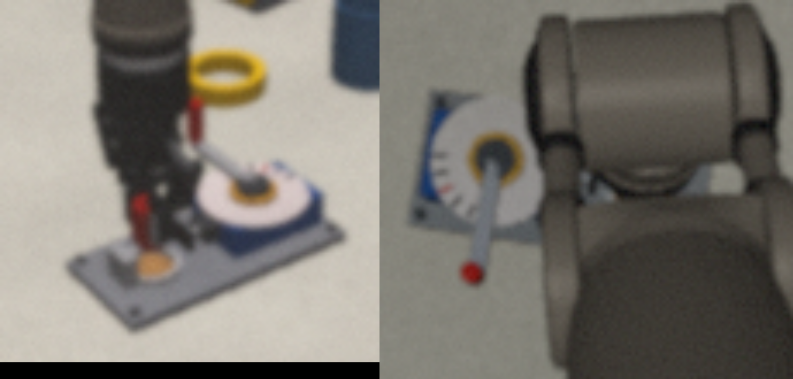

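The bead is above the cup (left crop: bead at about (141,222), cup floor at (156,265)), and the lever is still at rest. I'll lower it gently.

play_rows(
  targets=[
    [0,0.2,0,0,0,0],
    [0,0.3,0,0,0,0],
    [0,0.4,0,0,0,0],
    [0,0.4,0,0,0,0],
    [0,0.4,0,0,0,0],
    [0,0.3,0,0,0,0],
    [0,0.2,0,0,0,0],
    [0,0.1,0,0,0,0],
    [0,0,0,0,0,0],
    [0,0,0,0,0,0],
  ],
)

```text
t: 9.62
position: [0.5062, 0.1187, 0.0281]
eef_rot: [[-0.132, 0.0, 0.991], [-0.991, 0.0, -0.132], [-0.0, -1.0, 0.0]]
contact_force: [-0.4, -0.7, -0.2]
grip_width: 0.398
```

```bash
python3 plan.py .505 .119 .0225 -7.4 1
```

```text
t 9.62 p [0.5062 0.1187 0.0281] d [-0.0012  0.0003 -0.0056] w [-0.    -0.004 -0.   ] F [-0.4 -0.7 -0.2] grip 0.398
[-0.02, 0.56, -0.12] [-0.0, -0.004, -0.0]
```

play_rows(
  targets=[
    [0,0.1,-0.1,0,0,0],
    [0,0.1,0,0,0,0],
    [0,0.1,0,0,0,0],
    [0,0.1,0,0,0,0],
    [0,0.1,0,0,0,0],
    [0,0.1,0,0,0,0],
    [0,0,0,0,0,0],
    [0,0,0,0,0,0],
    [0,0,0,0,0,0],
    [0,0,0,0,0,0],
  ],
)

```text
t: 10.45
position: [0.5056, 0.1189, 0.022]
eef_rot: [[-0.132, 0.002, 0.991], [-0.991, 0.0, -0.132], [-0.001, -1.0, 0.002]]
contact_force: [-0.4, -0.1, -0.7]
grip_width: 0.398
```

```bash
python3 plan.py .505 .119 .0225 -7.4 1
```

```text
t 10.45 p [0.5056 0.1189 0.022 ] d [-0.0006  0.0001  0.0005] w [-0.002 -0.004 -0.001] F [-0.4 -0.1 -0.7] grip 0.398
[-0.01, -0.05, -0.06] [-0.002, -0.004, -0.001]
```

play_rows(
  targets=[
    [0,0,0,0,0,0],
    [0,0,0,0,0,0],
    [0,0,0,0,0,0],
    [0,0,0,0,0,0],
    [0,0,0,0,0,0],
    [0,0,0,0,0,0],
    [0,0,0,0,0,0],
    [0,0,0,0,0,0],
    [0,0,0,0,0,0],
    [0,0,0,0,0,0],
  ],
  gripper=0.3,
)

```text
t: 11.28
position: [0.5059, 0.1189, 0.0224]
eef_rot: [[-0.132, 0.003, 0.991], [-0.991, 0.0, -0.132], [-0.001, -1.0, 0.003]]
contact_force: [-0.9, 0.7, -0.3]
grip_width: 0.697
```

play_rows(
  targets=[
    [0,-0.3,0,0,0,0],
    [0,-0.6,0,0,0,0],
    [0,-1,0,0,0,0],
    [0,-1.5,0,0,0,0],
    [0,-1.8,0,0,0,0],
    [0,-1.8,0,0,0,0],
    [0,-1.8,0,0,0,0],
    [0,-1.5,0,0,0,0],
    [0,-1,0,0,0,0],
    [0,-0.5,0,0,0,0],
  ],
)

```text
t: 12.12
position: [0.5049, 0.1188, 0.1517]
eef_rot: [[-0.132, 0.004, 0.991], [-0.991, 0.001, -0.132], [-0.001, -1.0, 0.003]]
contact_force: [0.5, 0.7, 0.3]
grip_width: 0.7
```

```bash
python3 plan.py .428 .2395 .15 -7.4 10; python3 - <<'E'
from h import *
s=cam('scene'); save(s,'pics/placed.png',(240,150,350,255),6)
E
```

```text
t 12.12 p [0.5049 0.1188 0.1517] d [-0.0769  0.1207 -0.0017] w [-0.003 -0.004 -0.001] F [0.5 0.7 0.3] grip 0.7
[-1.09, 0.01, -0.92] [-0.0, -0.0, -0.0]
[-1.1, 0.02, -0.92] [-0.0, -0.0, -0.0]
[-1.1, 0.02, -0.92] [-0.0, -0.0, -0.0]
[-1.1, 0.02, -0.92] [-0.0, -0.0, -0.0]
[-1.1, 0.02, -0.92] [-0.0, -0.0, -0.0]
[-1.1, 0.02, -0.92] [-0.0, -0.0, -0.0]
[-1.1, 0.02, -0.92] [-0.0, -0.0, -0.0]
[-1.1, 0.02, -0.92] [-0.0, -0.0, -0.0]
[-1.1, 0.02, -0.92] [-0.0, -0.0, -0.0]
[-1.1, 0.02, -0.92] [-0.0, -0.0, -0.0]
```

View pics/placed.png

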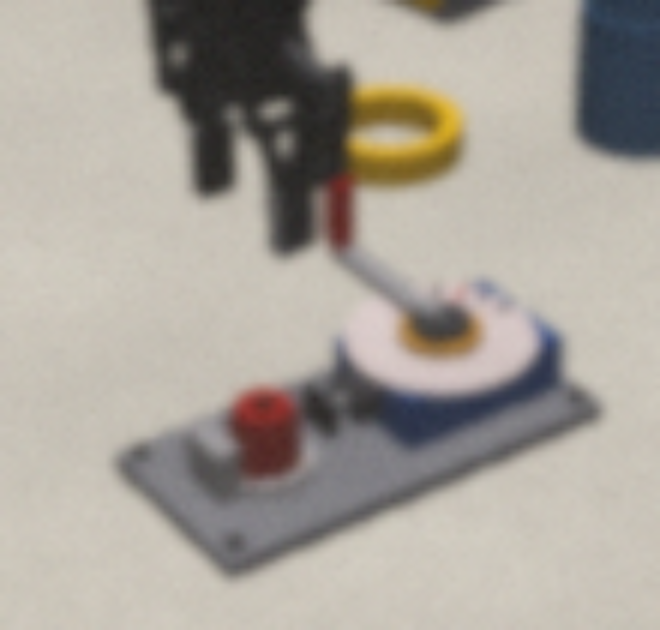

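The bead stands upright in the cup at crop (266,432), with the lever at rest. I'll go to the handle and turn the jaws along the tangent (clamp y, yaw 82.5°).

```bash
python3 plan.py .428 .2395 .15 82.5 15
```

```text
t 12.17 p [0.5054 0.1189 0.1524] d [-0.0774  0.1206 -0.0024] w [-0.003  1.569 -0.005] F [ 1.6 -0.3  1.3] grip 0.697
[-0.73, 0.01, -0.62] [-0.0, 0.105, -0.0]
[-0.66, 0.01, -0.69] [-0.0, 0.105, -0.0]
[-0.58, 0.01, -0.76] [-0.0, 0.105, -0.0]
[-0.5, 0.01, -0.81] [-0.0, 0.105, -0.0]
[-0.41, 0.01, -0.86] [-0.0, 0.105, -0.0]
[-0.32, 0.01, -0.9] [-0.0, 0.105, -0.0]
[-0.23, 0.01, -0.93] [-0.0, 0.105, -0.0]
[-0.13, 0.01, -0.95] [-0.0, 0.105, -0.0]
[-0.03, 0.01, -0.96] [-0.0, 0.105, -0.0]
[0.07, 0.01, -0.95] [-0.0, 0.105, -0.0]
[0.17, 0.01, -0.94] [-0.0, 0.105, -0.0]
[0.27, 0.01, -0.92] [-0.0, 0.105, -0.0]
[0.36, 0.01, -0.88] [-0.0, 0.105, -0.0]
[0.45, 0.02, -0.84] [-0.0, 0.105, -0.0]
[0.54, 0.02, -0.79] [-0.0, 0.105, -0.0]
```

That direction would push joint 6 to its limit, so I'll turn the other way.

```bash
sed -i 's/    if z@R\[:,2\]<0: z=-z/    if len(sys.argv)<7 and z@R[:,2]<0: z=-z/' plan.py; python3 plan.py .428 .2395 .15 82.4 15 1
```

```text
t 12.17 p [0.5054 0.1189 0.1524] d [-0.0774  0.1206 -0.0024] w [-0.005 -1.571  0.003] F [ 1.6 -0.3  1.3] grip 0.697
[-0.73, 0.01, -0.62] [-0.0, -0.105, 0.0]
[-0.79, 0.01, -0.54] [-0.0, -0.105, 0.0]
[-0.84, 0.01, -0.45] [-0.0, -0.105, 0.0]
[-0.88, 0.01, -0.36] [-0.0, -0.105, 0.0]
[-0.92, 0.01, -0.27] [-0.0, -0.105, 0.0]
[-0.94, 0.02, -0.17] [-0.0, -0.105, 0.0]
[-0.95, 0.02, -0.07] [-0.0, -0.105, 0.0]
[-0.96, 0.02, 0.03] [-0.0, -0.105, 0.0]
[-0.95, 0.02, 0.13] [-0.0, -0.105, 0.0]
[-0.93, 0.02, 0.23] [-0.0, -0.105, 0.0]
[-0.9, 0.02, 0.32] [-0.0, -0.105, 0.0]
[-0.86, 0.02, 0.41] [-0.0, -0.105, 0.0]
[-0.81, 0.02, 0.5] [-0.0, -0.105, 0.0]
[-0.76, 0.02, 0.58] [-0.0, -0.105, 0.0]
[-0.69, 0.02, 0.66] [-0.0, -0.105, 0.0]
```

play_rows(
  targets=[
    [-0.7,0,-0.6,0,-0.105,0],
    [-0.8,0,-0.5,0,-0.105,0],
    [-0.8,0,-0.5,0,-0.105,0],
    [-0.9,0,-0.4,0,-0.105,0],
    [-0.9,0,-0.3,0,-0.105,0],
    [-0.9,0,-0.2,0,-0.105,0],
    [-1,0,-0.1,0,-0.105,0],
    [-1,0,0,0,-0.105,0],
    [-1,0,0.1,0,-0.105,0],
    [-0.9,0,0.2,0,-0.1,0],
  ],
)

```text
t: 13.0
position: [0.4463, 0.1984, 0.1513]
eef_rot: [[0.817, 0.002, 0.576], [-0.576, -0.001, 0.817], [0.002, -1.0, 0.001]]
contact_force: [0.6, 0.7, -0.9]
grip_width: 0.701
```

```bash
python3 plan.py .428 .2395 .14 82.4 7 1
```

```text
t 13.0 p [0.4463 0.1984 0.1513] d [-0.0183  0.0411 -0.0113] w [-0.    -0.482  0.003] F [ 0.6  0.7 -0.9] grip 0.701
[-0.55, 0.16, 0.33] [-0.0, -0.069, 0.0]
[-0.53, 0.16, 0.37] [-0.0, -0.069, 0.0]
[-0.5, 0.16, 0.4] [-0.0, -0.069, 0.0]
[-0.47, 0.16, 0.43] [-0.0, -0.069, 0.0]
[-0.44, 0.16, 0.47] [-0.0, -0.069, 0.0]
[-0.41, 0.16, 0.5] [-0.0, -0.069, 0.0]
[-0.37, 0.16, 0.52] [-0.0, -0.069, 0.0]
```

play_rows(
  targets=[
    [-0.5,0,0.3,0,-0.07,0],
    [-0.5,0,0.3,0,-0.07,0],
    [-0.5,0.1,0.4,0,-0.07,0],
    [-0.4,0.1,0.4,0,-0.07,0],
    [-0.4,0.1,0.4,0,-0.06,0],
    [-0.4,0.1,0.4,0,-0.04,0],
    [-0.2,0,0.2,0,-0.02,0],
    [0,0,0,0,0,0],
    [0,0,0,0,0,0],
    [0,0,0,0,0,0],
  ],
)

```text
t: 13.83
position: [0.4241, 0.2341, 0.1446]
eef_rot: [[0.982, -0.005, 0.186], [-0.186, -0.003, 0.982], [-0.005, -1.0, -0.004]]
contact_force: [-0.6, -0.6, -0.5]
grip_width: 0.702
```

```bash
python3 plan.py .428 .2395 .067 82.4 8 1
```

```text
t 13.83 p [0.4241 0.2341 0.1446] d [ 0.0039  0.0054 -0.0776] w [ 0.004 -0.055 -0.005] F [-0.6 -0.6 -0.5] grip 0.702
[0.04, 0.97, 0.08] [0.0, -0.007, -0.001]
[0.04, 0.97, 0.08] [0.0, -0.007, -0.001]
[0.04, 0.97, 0.08] [0.0, -0.007, -0.001]
[0.04, 0.97, 0.08] [0.0, -0.007, -0.001]
[0.04, 0.97, 0.08] [0.0, -0.007, -0.001]
[0.04, 0.97, 0.08] [0.0, -0.007, -0.001]
[0.04, 0.97, 0.07] [0.0, -0.007, -0.001]
[0.04, 0.97, 0.07] [0.0, -0.007, -0.001]
```

play_rows(
  targets=[
    [0.1,0.4,0.2,0,-0.02,0],
    [0.1,0.7,0.2,0,-0.02,0],
    [0.1,1,0.1,0,-0.01,0],
    [0,1,0,0,0,0],
    [0,1,0,0,0,0],
    [0,1,0,0,0,0],
    [0,0.8,0,0,0,0],
    [0,0.5,0,0,0,0],
    [0,0.2,0,0,0,0],
    [0,0,0,0,0,0],
  ],
)

```text
t: 14.67
position: [0.4284, 0.2375, 0.0699]
eef_rot: [[0.991, -0.008, 0.133], [-0.133, -0.004, 0.991], [-0.007, -1.0, -0.005]]
contact_force: [-0.5, 0.2, 0.0]
grip_width: 0.699
```

```bash
python3 plan.py .428 .2395 .067 82.4 2 1;  python3 - <<'E'
from h import *
s=cam('scene'); save(s,'pics/handle.png',(240,150,350,255),6)
E
```

```text
t 14.67 p [0.4284 0.2375 0.0699] d [-0.0004  0.002  -0.0029] w [ 0.005 -0.    -0.007] F [-0.5  0.2  0. ] grip 0.699
[-0.03, 0.15, 0.1] [0.002, -0.0, -0.003]
[-0.03, 0.15, 0.1] [0.002, -0.0, -0.003]
```

View pics/handle.png

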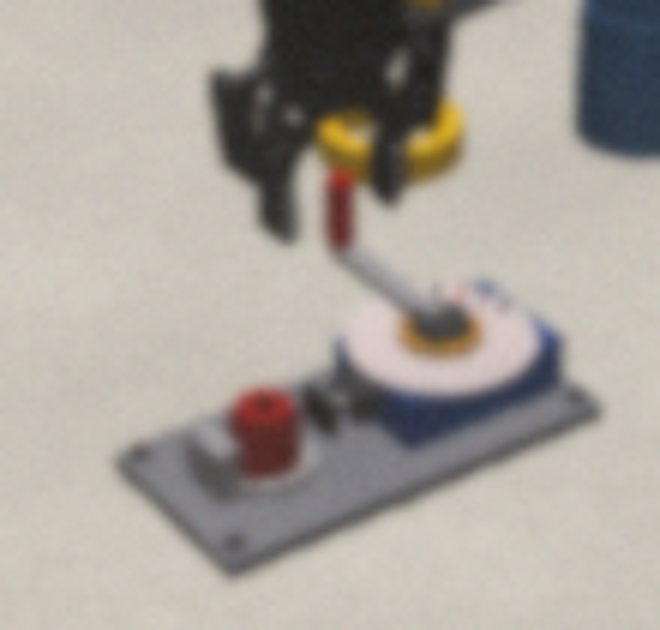

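The handle at (340,210) sits between the fingers at (278,215) and (388,175). I'll close on it.

play_rows(
  targets=[
    [0,0.1,0.1,0,0,0],
    [0,0.1,0,0,0,0],
    [0,0,0,0,0,0],
    [0,0,0,0,0,0],
    [0,0,0,0,0,0],
    [0,0,0,0,0,0],
    [0,0,0,0,0,0],
    [0,0,0,0,0,0],
    [0,0,0,0,0,0],
    [0,0,0,0,0,0],
  ],
  gripper=1,
)

```text
t: 15.55
position: [0.4299, 0.2414, 0.0696]
eef_rot: [[0.991, -0.003, 0.134], [-0.134, 0.001, 0.991], [-0.003, -1.0, 0.001]]
contact_force: [0.9, 1.2, -3.2]
grip_width: 0.167
```

```bash
cat > lev.py <<'E'
from h import *
s=bot.get_state(); p=np.array(s['position']); R=np.array(s['eef_rot']).reshape(3,3)
piv=np.array([.5178,.2278]); d=p[:2]-piv; F=np.array(s['contact_force'])
a=np.degrees(np.arctan2(d[1],d[0])); 
print('t',round(s['t'],2),'p',p.round(4),'r',np.linalg.norm(d).round(4),'theta',np.radians(172.55-a).round(3),'jaw',np.radians(82.55-np.degrees(np.arctan2(R[1,2],R[0,2]))).round(3),'Ftool',(R.T@F).round(1),'grip',round(s['grip_width'],3),'q6',s['q'][5])
E
python3 lev.py
```

```text
t 15.55 p [0.4299 0.2414 0.0696] r 0.089 theta 0.023 jaw 0.004 Ftool [0.7 3.2 1.3] grip 0.167 q6 -62.1299524373251
```

play_rows(
  targets=[
    [0,0,0.2,0,0.02,0],
    [0,0,0.3,0,0.033,0],
    [0,0,0.3,0,0.033,0],
    [0,0,0.3,0,0.033,0],
    [0,0,0.3,0,0.033,0],
    [0,0,0.3,0,0.033,0],
    [0,0,0.3,0,0.033,0],
    [0,0,0.2,0,0.02,0],
    [0,0,0.1,0,0.01,0],
    [0,0,0,0,0,0],
  ],
)

```text
t: 16.38
position: [0.4354, 0.2625, 0.0696]
eef_rot: [[0.921, -0.004, 0.389], [-0.389, -0.004, 0.921], [-0.003, -1.0, -0.005]]
contact_force: [1.5, 0.3, -1.6]
grip_width: 0.165
```

```bash
python3 lev.py
```

```text
t 16.38 p [0.4354 0.2625 0.0696] r 0.0895 theta 0.269 jaw 0.269 Ftool [1.2 1.6 0.9] grip 0.165 q6 -44.538606714801816
```

play_rows(
  targets=[
    [0,0,0.2,0,0.02,0],
    [0,0,0.3,0,0.033,0],
    [0,0,0.3,0,0.033,0],
    [0,0,0.3,0,0.033,0],
    [0,0,0.3,0,0.033,0],
    [0,0,0.3,0,0.033,0],
    [0,0,0.3,0,0.033,0],
    [0,0,0.3,0,0.033,0],
    [0,0,0.2,0,0.02,0],
    [0,0,0,0,0,0],
  ],
)

```text
t: 17.22
position: [0.4478, 0.2841, 0.0696]
eef_rot: [[0.773, -0.006, 0.635], [-0.635, -0.006, 0.773], [-0.001, -1.0, -0.008]]
contact_force: [0.5, -0.2, -2.1]
grip_width: 0.161
```

```bash
python3 lev.py
```

```text
t 17.22 p [0.4478 0.2841 0.0696] r 0.0899 theta 0.547 jaw 0.558 Ftool [0.5 2.1 0.2] grip 0.161 q6 -26.23734168600384
```

```bash
python3 lev.py; python3 - <<'E'
from h import *
s=cam('scene'); c=cam('top')
a=s['pixels'][150:255,240:350,::-1]; b=c['pixels'][180:285,200:310,::-1]
cv2.imwrite('pics/lev1.png',cv2.resize(np.hstack([a,b]),None,fx=3.6,fy=3.6,interpolation=cv2.INTER_CUBIC))
E
python3 lev.py
```

```text
t 17.22 p [0.4478 0.2841 0.0696] r 0.0899 theta 0.547 jaw 0.558 Ftool [0.5 2.1 0.2] grip 0.161 q6 -26.23734168600384
t 17.32 p [0.4476 0.2839 0.0696] r 0.0899 theta 0.544 jaw 0.556 Ftool [-0.1  3.7  1.7] grip 0.165 q6 -26.341682247999444
```

View pics/lev1.png

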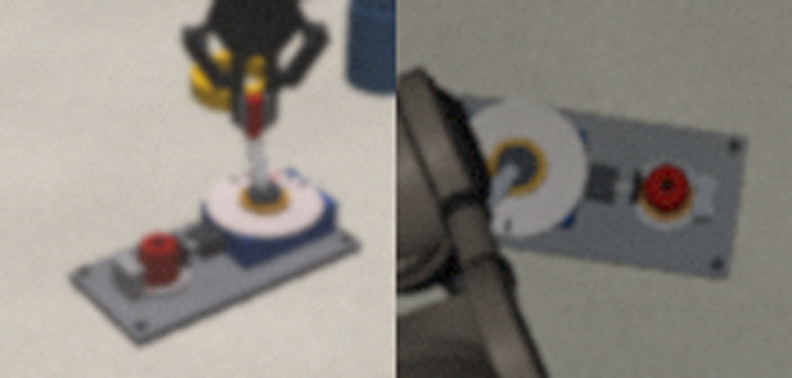

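The lever follows the gripper, seen in the left crop at (257,150), and the pad has come up close to the bead, which is still upright. I'll go on toward the third click.

play_rows(
  targets=[
    [0,0,0.2,0,0.02,0],
    [0,0,0.3,0,0.033,0],
    [0,0,0.3,0,0.033,0],
    [0,0,0.3,0,0.033,0],
    [0,0,0.3,0,0.033,0],
    [0,0,0.3,0,0.033,0],
    [0,0,0.3,0,0.033,0],
    [0,0,0.3,0,0.033,0],
    [0,0,0.2,0,0.02,0],
    [0,0,0,0,0,0],
  ],
)

```text
t: 18.15
position: [0.4651, 0.301, 0.0696]
eef_rot: [[0.563, -0.008, 0.826], [-0.826, -0.008, 0.563], [0.002, -1.0, -0.011]]
contact_force: [1.0, 0.5, -3.1]
grip_width: 0.164
```

```bash
python3 lev.py
```

```text
t 18.15 p [0.4651 0.301  0.0696] r 0.0902 theta 0.817 jaw 0.843 Ftool [0.1 3.1 1.1] grip 0.164 q6 -9.026492846843654
```

play_rows(
  targets=[
    [0,0,0.2,0,0.015,0],
    [0,0,0.2,0,0.015,0],
    [0,0,0.2,0,0.015,0],
    [0,0,0.2,0,0.015,0],
    [0,0,0.1,0,0.01,0],
    [0,0,0,0,0,0],
    [0,0,0,0,0,0],
    [0,0,0,0,0,0],
    [0,0,0,0,0,0],
    [0,0,0,0,0,0],
  ],
)

```text
t: 18.98
position: [0.4715, 0.3053, 0.0695]
eef_rot: [[0.499, -0.012, 0.867], [-0.867, -0.009, 0.498], [0.002, -1.0, -0.015]]
contact_force: [-2.6, -0.2, -1.4]
grip_width: 0.17
```

```bash
python3 lev.py; python3 - <<'E'
from h import *
s=cam('scene'); c=cam('top')
a=s['pixels'][150:255,240:350,::-1]; b=c['pixels'][180:285,200:310,::-1]
cv2.imwrite('pics/lev2.png',cv2.resize(np.hstack([a,b]),None,fx=3.6,fy=3.6,interpolation=cv2.INTER_CUBIC))
E
python3 lev.py
```

```text
t 18.98 p [0.4715 0.3053 0.0695] r 0.0903 theta 0.902 jaw 0.919 Ftool [-1.1  1.5 -2.3] grip 0.17 q6 -4.542076480613308
t 19.08 p [0.4715 0.3053 0.0696] r 0.0903 theta 0.903 jaw 0.919 Ftool [ 0.3  1.5 -1.4] grip 0.167 q6 -4.53873471214074
```

View pics/lev2.png

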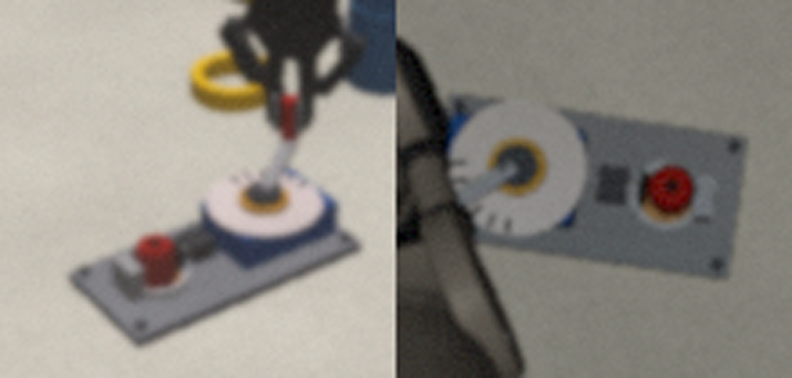

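The lever covers the red third tick. The pad is on the bead, which stands upright against the anvil side. One last numeric check on the bead and turntable before I hand in.

```bash
python3 - <<'E'
from h import *
c=cam('top'); hsv=cv2.cvtColor(c['pixels'],cv2.COLOR_RGB2HSV); H,S,V=[hsv[...,i].astype(int) for i in range(3)]
m=((H<8)|(H>172))&(S>140)&(V>50); v,u=np.nonzero(m[220:245,370-105:295]); p=plane(c,[[u.mean()+265,v.mean()+220]],.04)[0]
d=p[:2]-np.array([.505,.119]); y=np.array([.1296,.9916]); print('red',p,len(u),'off x,y mm',(d@[y[1],-y[0]]*1e3).round(1),(d@y*1e3).round(1))
k=np.zeros(m.shape,bool); k[175:270,345:440]=1; P=pts(c,k); P=P[P[:,2]>.056]; print(len(P),P[P[:,0]>.56].mean(0),P[P[:,0]<.56].mean(0))
E
python3 lev.py; python3 -c "
from workcell import bot
bot.hand_in()"; python3 lev.py
```

```text
red [0.5050518  0.11703254 0.04      ] 114 off x,y mm 0.3 -1.9
252 [ 0.60286499 -0.18468399  0.06293146] [ 0.51578324 -0.25189901  0.06331283]
t 19.13 p [0.4715 0.3053 0.0695] r 0.0903 theta 0.902 jaw 0.919 Ftool [-1.   1.4 -1.3] grip 0.17 q6 -4.538792818641275
the job is handed in; nothing more can be done
the job is handed in; nothing more can be done
```

I moved the red bead from the turntable into the clamp's cup and let go of it. I then gripped the lever's red handle and swung it to the third click. The job was handed in at about 19.1 s with the gripper still holding the lever there; no verdict is reported.

Last checks:
- **Lever:** it measured about 0.90 rad from the tool position and 0.92 rad from the jaw angle. That is inside 0.79–1.01 and below the 1.08 limit.
- **Red bead:** it stands upright, about 2 mm from the cup's centre on the anvil side, with the pad up against it. I judged the pad contact by eye and could not measure its force.
- **Other beads:** the plain and blue beads still stand on the turntable where they started.
- **Other objects:** I never went near the glue, tape, cone, mug or box, but I did not re-measure their positions at the end.
- **Disagreement:** the wrist force along the lever's push read only 1–2 N, within its noise. The lever's spring alone should give 5–6 N at the third click. The gripper was closed on the handle and the pictures show the lever moved with it.

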